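Click a chocolate mould into the settling machine

ROBOT

A 6-joint arm with a two-finger parallel gripper is mounted at the origin on the work surface. World frame = base frame: x ahead of the robot, y to its left, z up, the work surface at z = 0. Lengths are in m, angles in rad, forces in N, time in s.
With the tool pointing down it reaches from about 0.35 to 0.85 m from the base axis. Payload 8.1 kg.
Tool frame: the origin (TCP) lies at the very end of the fingers, on their centre line; the grasp point (between the pads) lies 19 mm behind it; x points along the fingers, y is the direction in which the jaws open and shut, and the axes are right-handed (so a half turn about x gives the same grasp; the last joint's range is limited). The gripper opens to 93 mm and grips with 3 to 60 N. Pads are 15 mm wide; open, the fingers measure 128 mm over their backs; the gripper's body (75 mm by 188 mm) begins 65 mm behind the grasp point.
Start: joints at [-1.265, 0.13, 1.488, -0, 1.523, -0.085], TCP at [0.229, -0.555, 0.219] pointing down, gripper open.
Joint ranges: [-2.96, 2.96], [-0.89, 2.26], [0.02, 2.5], [-1.34, 4.48], [0, 2.73], [-2.66, 2.66]. Speed limits (rad/s): [2.39, 2.39, 2.79, 3.14, 3.14, 3.14].

INTERFACE

Orientations are given as [roll, pitch, yaw] about the fixed x, y, z axes, in that order (R = Rz(yaw) Ry(pitch) Rx(roll)).
In Python, from workcell import ctrl gives the robot as it stands.
- The arm moves only by the tool servo_tool, never from a script. Its argument "plan" is a list that holds one entry, the list of rows, each a list of 7 numbers: the turn, a rotation vector about the tool's x, y, z in rad, then the shift along the tool's x, y, z in cm, then the closure, from 0 (fully open) to 1 (shut). A call has 1 to 5 rows; each row is the pose to reach, as a shift and turn from the pose measured when the call began, along the tool's axes at that moment; what a row does not reach only later rows make up. A row lasts 1/8 s, in which the tool goes at most 62.5 mm and 10.7 degrees, less where a joint would pass 70% of its speed; a pose out of reach is approached as far as the arm can. A call with a gripper value outside its range is refused whole. The fingers move at their own pace and stop on an object; "grip_force" is the grip in N (left out, the last holds). Time passes only in rows, so rows that repeat a pose let the fingers close. It gives the time, the measured TCP pose, the force and the opening at its end, in the units of the state.
- ctrl.observe(): the state, without advancing time (a new reading comes with each control period).
- ctrl.read_camera(name): name is "scene" or "top" or "wrist"; returns a dict with "pixels" (384x512x3 uint8, blue, green, red), "fx", "fy", "cx", "cy" (pixels), "cam_to_world" (4x4, takes a point from camera to world coordinates). Camera axes: x right, y down, z forward; pixel columns grow to the right and rows downward; lengths in m; the calibration is good to about 2 mm. The wrist camera is an equidistant fisheye: a pixel r from the principal point sees the ray r / f radians off the axis. A picture is of the moment at which its call begins. There is no depth.
- ctrl.job_done(): hands the job in, once; it reports no verdict.
The state is a dict: "time_s": time; "joint_positions": joint angles; "qvel": joint speeds; "joint_efforts": joint torques, N m; "ee_pos": TCP position; "ee_rot": TCP orientation; "contact_force": force on the tool from outside, world axes, zero at the start; "wrist_torque": the same for the moment, N m; "opening": finger opening in m.
Only numpy, scipy, OpenCV 4.12 (cv2) and the standard library are available. Lean on these libraries where they do the work, as an engineer would, in place of code of your own. Each camera call takes 0.05 s, during which the arm holds its last target. There are 200 camera calls.

TASK

Take the scraper off the settling machine and leave it lying flat on the bench. Then set the shorter of the two moulds flat on the machine's deck, in line with its guides, and slide it in under the hold-down lips, past the spring catch, until it is fully home and the catch has clicked shut behind it. Leave the longer mould, the steel cup, the tall tin and the bottle where they are.

Things in the scene. Friction and masses are not known exactly. Their poses are not given: they have to be found in the camera images.
- nest: Settling machine, a fixed low steel deck left or right on the bench. x = the way a mould is slid in (away from the robot), y = left of that, z up. Origin at bench level, on the lane's centre line, below where the rear edge of a home mould lies (x=0). Deck top at z=40 mm, spans x=-190..+135, y=-75..+75. Open loading area x=-190..-100; rails, catch and lips stand beyond it (other entries).
- lane_mouth (a point): On the deck top, lane centre line, at nest x=-70 mm, axes as nest. Guide rails 24 mm high, 14 thick, inner faces at nest y=-35 and +35: right rail (y=-35) runs nest x=-70..+125, with a lead-in flaring to y=-44 at x=-100; left rail x=0..+125. Outside the catch, at nest x=-79..-65, y=58..70, stands a block 22 mm high.
- home (a point): On the deck top, where the centre of the fully home mould comes to lie (nest x=+60, y=0), axes as nest. End stop face at nest x=+122 mm, 33 mm high. Hold-down lips over both rails, nest x=+10..+125, underside 27 mm and top 33 mm above the deck, reach in to y=-27 and +27: a mould can only be slid in along +x, not dropped in.
- catch (a joint): Spring catch: dark steel arm 67 x 6 mm, 20 high, on the deck, hinged upright at nest x=-70, y=+40, slanting inward along +x. 0 = at rest, its tip in the lane at y=+22; grows as it is pushed aside (left), 0.2 rad as a mould slides past. Tip force 2 N at rest, 4 N at 0.2. Square tip ends at nest x=-3 mm: it springs back behind a mould whose rear edge has passed, and blocks its way out.
- catch_tip (a point): The inner end of the spring catch's arm, 12 mm above the deck.
- mould_centre (a point): The shorter mould (plain pale-grey hard plastic, 2 x 3 cavities), 120 mm long along its x, 66 mm wide along its y, 24 mm high, corner radius 4 mm, about 0.2 kg. The point is at its centre, half-way up (12 mm above its underside). It works either end first. It starts flat on the board.
- long_mould_centre (a point): The longer mould, same plastic and look, 180 mm long along x, 66 mm wide along y, 24 mm high (2 x 5 cavities); centre, half-way up. Must be left alone.
- board: Fixed wooden board 260 (x) x 250 (y) x 8 mm on the bench, on the other side from the machine; the two moulds lie on it side by side, in either order. Origin at the centre of its underside (bench level).
- scraper_grip (a point): Scraper lying flat on the machine's loading area, in the way. Plain black handle 106 x 24 mm, 20 mm high, along the point's x; the point is in the handle, 10 mm above the scraper's underside, 45 mm behind its balance point. Along the point x: handle from -73 to +33 mm; steel blade 70 mm wide (y) and 4 mm thick from x=+30 to x=+96. About 0.14 kg. Overall 169 mm long.
- bowl: Steel cup, 68 mm across, 55 mm high, on the bench in the gap between machine and board. Origin at the centre of its underside. Must be left alone.
- bottle: White plastic bottle, 60 mm across, 190 mm high, at the far end of the gap. Origin at the centre of its underside. Must be left alone.
- tin: Tall plain metal tin, 58 mm across, 170 mm high, on the bench close beside the machine's right side (nest -y), level with the lane's first half. Origin at the centre of its underside. Must be left alone.
Mind the look-alikes: they are no part of the job. Leave any orange or turquoise look-alike of the part that bears mould_centre alone.

How it is judged:
By the outcome, as a careful person would: the job done as asked, in the order asked, and still so for the second after the job is handed in, with the robot touching nothing.
It also fails if it takes over 72 s, if anything falls off the work surface, if the arm or the gripper's body presses on something with over 40 N, if the wrist force passes 120 N, or if a joint passes its speed limit or range.

## Working session

There is one attempt and no reset: what is moved stays moved. The work goes in short steps, Python scripts to look and compute and a tool call to move; the robot and the scene stay as the last step left them, time stands still between calls to the robot, and variables do not carry over. Pictures are saved under pics/ and viewed, about 8 in all and at most 12, crops included, and the job is handed in when it is done.

Besides the shell and the picture viewer there is one more tool, called after ">>>" as name(argument=value, ...), one argument or row to a line, values as JSON. servo_tool: Moves the arm, as the interface text tells. Its arguments: {"type":"object","properties":{"plan":{"type":"array","items":{"type":"array","items":{"type":"array","items":{"type":"number"}}}},"grip_force":{"type":"number"}},"required":["plan"]}

```bash
mkdir -p pics; ls; cat > h.py <<'E'
import numpy as np, cv2, json
from scipy.spatial.transform import Rotation as R
from workcell import ctrl
def snap(cam,name):
    d=ctrl.read_camera(cam); cv2.imwrite(f'pics/{name}.png',d['pixels'])
    np.savez(f'pics/{name}.npz',**{k:np.array(v) for k,v in d.items()}); return d
def load(name): return np.load(f'pics/{name}.npz')
def ray(d,u,v,fish=False):
    x=(u-d['cx'])/d['fx'];y=(v-d['cy'])/d['fy']
    if fish:
        r=np.hypot(x,y); s=np.sin(r)/r if r>1e-9 else 1; c=np.array([x*s,y*s,np.cos(r)])
    else: c=np.array([x,y,1.])
    T=d['cam_to_world']; return T[:3,3],T[:3,:3]@c
def at(d,u,v,z,fish=False):
    o,r=ray(d,u,v,fish); return (o+r*(z-o[2])/r[2]).round(4)
def proj(d,p,fish=False):
    T=d['cam_to_world']; c=T[:3,:3].T@(np.array(p)-T[:3,3])
    if fish:
        r=np.hypot(c[0],c[1]); th=np.arctan2(r,c[2]); x,y=c[:2]/r*th
    else: x,y=c[:2]/c[2]
    return np.array([x*d['fx']+d['cx'],y*d['fy']+d['cy']]).round(1)
def st():
    s=ctrl.observe(); print({k:np.round(s[k],4).tolist() for k in ('time_s','ee_pos','ee_rot','joint_positions','contact_force','opening')}); return s
def go(pos,yaw,s=None):
    """shift (cm) and rotvec in tool axes to reach pos with tool down and jaw (tool y) axis at yaw"""
    s=s or ctrl.observe(); R0=R.from_euler('xyz',s['ee_rot'])
    x=np.array([0,0,-1.]);y=np.array([np.cos(yaw),np.sin(yaw),0]);
    best=None
    for sg in (1,-1):
        Rt=R.from_matrix(np.c_[x,sg*y,np.cross(x,sg*y)]); rv=(R0.inv()*Rt).as_rotvec()
        if best is None or np.linalg.norm(rv)<np.linalg.norm(best): best=rv
    sh=R0.inv().apply(np.array(pos)-s['ee_pos'])*100
    print('turn',best.round(3),'shift cm',sh.round(2))
E
python3 - <<'E'
from h import *
s=st(); print(R.from_euler('xyz',s['ee_rot']).as_matrix().round(3))
for c in('scene','top','wrist'):
    d=snap(c,c+'0'); print(c,d['fx'],d['cx'],d['cy'],np.round(d['cam_to_world'],3).tolist())
d=cv2.imread('pics/top0.png');cv2.imwrite('pics/top0b.png',cv2.resize(d,(800,600),interpolation=cv2.INTER_CUBIC))
E
```

```text
pics
{'time_s': 0.0, 'ee_pos': [0.2284, -0.5542, 0.2176], 'ee_rot': [-1.6557, 1.569, 1.8767], 'joint_positions': [-1.2654, 0.1312, 1.4893, -0.0, 1.523, -0.0854], 'contact_force': [-0.2185, -0.6053, 0.4231], 'opening': 0.0928}
[[-0.001  0.381 -0.925]
 [ 0.002 -0.925 -0.381]
 [-1.    -0.002 -0.   ]]
scene 394.2660540729176 265.4282316113829 193.13007455787482 [[0.668, 0.426, -0.61, 1.197], [0.744, -0.406, 0.531, -0.593], [-0.021, -0.809, -0.588, 0.685], [0.0, 0.0, 0.0, 1.0]]
top 377.8802241485904 252.52298730040124 191.64827863906996 [[0.015, -0.997, 0.074, 0.479], [-1.0, -0.015, 0.012, -0.023], [-0.011, -0.074, -0.997, 1.001], [0.0, 0.0, 0.0, 1.0]]
wrist 297.3186396354542 255.80683294650828 195.60579157301976 [[0.383, -0.896, -0.225, 0.29], [-0.924, -0.372, -0.091, -0.528], [-0.002, 0.243, -0.97, 0.384], [0.0, 0.0, 0.0, 1.0]]
```

View pics/top0b.png

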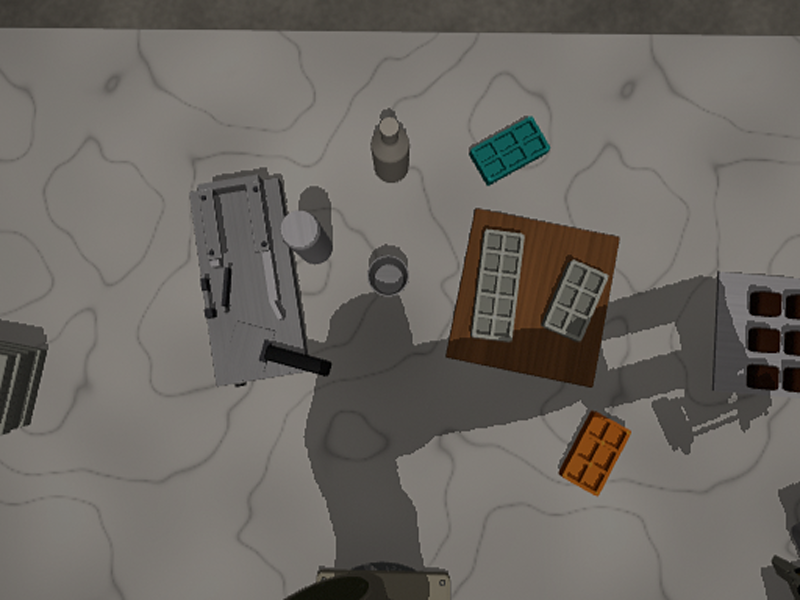

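View pics/scene0.png

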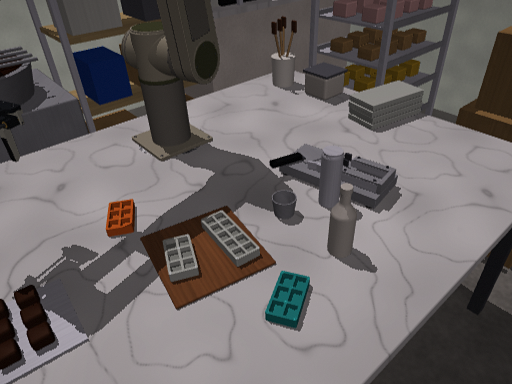

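The top view (800x600) shows the machine at left (deck corners about (190,195), (280,178), (307,375), (217,385)) and the scraper handle from (263,350) to (330,368). The short mould is at about (576,299) on the board, with the cup at (388,272), the tin at (300,230) and the bottle at (390,150). I'll enlarge the machine and board.

```bash
python3 - <<'E'
from h import *
d=cv2.imread('pics/top0.png')
a=cv2.resize(d[105:255,110:220],None,fx=4,fy=4,interpolation=cv2.INTER_CUBIC)
b=cv2.resize(d[130:230,340:400],None,fx=5,fy=5,interpolation=cv2.INTER_CUBIC)
o=np.zeros((600,750,3),np.uint8);o[:,:440]=a;o[:500,445:745]=b
o=np.clip(o.astype(float)*1.6,0,255).astype(np.uint8)
cv2.imwrite('pics/c1.png',o)
E
```

```text
(no output)
```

View pics/c1.png

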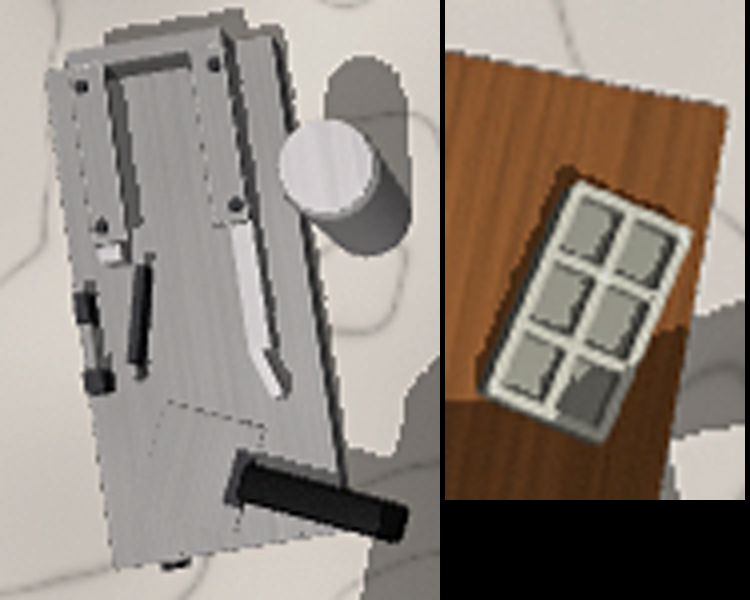

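```bash
cat >> h.py <<'E'
def cr(d,U,V,k,ou,ov,z): return at(d,(U+.5)/k-.5+ou,(V+.5)/k-.5+ov,z)
def fitrect(pts,loc):
    """2D rigid fit loc->pts"""
    P=np.array(pts)[:,:2];L=np.array(loc,float);pc,lc=P.mean(0),L.mean(0)
    H=(L-lc).T@(P-pc);a=np.arctan2(H[0,1]-H[1,0],H[0,0]+H[1,1]);M=np.array([[np.cos(a),-np.sin(a)],[np.sin(a),np.cos(a)]])
    t=pc-M@lc;print('t',t.round(4),'yaw',round(a,4),'res mm',((L@M.T+t-P)*1e3).round(1).tolist());return t,a
E
python3 - <<'E'
from h import *
d=load('top0')
n=lambda U,V,z:cr(d,U,V,4,110,105,z); m=lambda U,V,z:cr(d,U-445,V,5,340,130,z)
print('nest');fitrect([n(115,568,.04),n(342,533,.04),n(48,72,.04),n(275,38,.04)],[(-.19,.075),(-.19,-.075),(.135,.075),(.135,-.075)])
print('scr');p,q=n(238,477,.06),n(399,523,.06);print(p,q,np.linalg.norm(p-q),np.arctan2(*(p-q)[1::-1]))
print('mould');fitrect([m(581,182,.032),m(690,232,.032),m(605,440,.032),m(485,393,.032)],[(.06,.033),(.06,-.033),(-.06,-.033),(-.06,.033)])
print('tin',n(327,167,.17),'cup',at(d,388*.64,272*.64,.05))
print('catch',n(148,258,.06),n(138,370,.06))
E
```

```text
nest
t [0.6053 0.2349] yaw 0.1675 res mm [[-1.5, 2.2], [-0.7, -2.4], [0.7, 0.6], [1.4, -0.3]]
scr
[0.4657 0.1942 0.06  ] [0.4389 0.0933 0.06  ] 0.10439851531511357 1.311181162467932
mould
t [ 0.555  -0.3093] yaw -0.4056 res mm [[1.4, 2.4], [0.5, -2.7], [-2.5, 0.3], [0.6, 0.0]]
tin [0.6401 0.1245 0.17  ] cup [ 5.943e-01 -5.000e-04  5.000e-02]
catch [0.602  0.2553 0.06  ] [0.5314 0.259  0.06  ]
```

The nest fit is good to about 2 mm. The scraper handle's axis points at yaw 1.31. Next I move above the scraper.

```bash
python3 - <<'E'
from h import *
go([.461,.1775,.17],-.26)
E
```

```text
turn [-0.92  -0.001  0.001] shift cm [  4.87 -58.8  -49.38]
```

>>> servo_tool(
  plan=[
    [[-0.18,0,0,0,-4.6,-4,0],[-0.37,0,0,0,-9.2,-8,0],[-0.55,0,0,0.5,-13.8,-12,0],[-0.74,0,0,1,-18.4,-16,0],[-0.92,0,0,1,-23,-20,0]],
  ],
)

```text
time_s: 0.78
ee_pos: [0.3257, -0.2634, 0.2075]
ee_rot: [-2.553, 1.569, 1.904]
contact_force: [1.1, 0.1, 1.5]
opening: 0.0929
```

```bash
python3 - <<'E'
from h import *
st();go([.461,.1775,.17],-.26)
E
```

```text
{'time_s': 0.775, 'ee_pos': [0.3257, -0.2634, 0.2075], 'ee_rot': [-2.5535, 1.5686, 1.9045], 'joint_positions': [-0.8033, -0.3746, 1.9727, 0.0009, 1.5455, -0.5488], 'contact_force': [1.133, 0.0553, 1.526], 'opening': 0.0929}
turn [ 0.006 -0.002  0.001] shift cm [  3.83   2.   -46.07]
```

>>> servo_tool(
  plan=[
    [[0,0,0,0.8,0.4,-6,0],[0,0,0,1.5,0.8,-12,0],[0,0,0,2.2,1.2,-18,0],[0,0,0,3,1.6,-24,0],[0,0,0,3.8,2,-30,0]],
  ],
)

```text
time_s: 1.4
ee_pos: [0.4208, 0.024, 0.1699]
ee_rot: [-2.993, 1.569, 1.465]
contact_force: [1.3, -0.4, 0.1]
opening: 0.0928
```

>>> servo_tool(
  plan=[
    [[0,0,0,0,0,-6,0],[0,0,0,0,0,-12,0],[0,0,0,0,0,-16,0],[0,0,0,0,0,-16,0]],
  ],
)

```text
time_s: 1.9
ee_pos: [0.4609, 0.1812, 0.1697]
ee_rot: [-2.549, 1.569, 1.912]
contact_force: [0.2, 0.7, -0.4]
opening: 0.0931
```

```bash
python3 - <<'E'
from h import *
st();d=snap('wrist','w1')
a=np.clip(d['pixels']*1.5,0,255).astype(np.uint8);cv2.imwrite('pics/w1b.png',cv2.resize(a,(800,600),interpolation=cv2.INTER_CUBIC))
E
```

```text
{'time_s': 1.9, 'ee_pos': [0.4609, 0.1812, 0.1697], 'ee_rot': [-2.5494, 1.5687, 1.9123], 'joint_positions': [0.2694, -0.1282, 1.8367, 0.0022, 1.4332, 0.5198], 'contact_force': [0.1837, 0.6871, -0.3645], 'opening': 0.0931}
```

View pics/w1b.png

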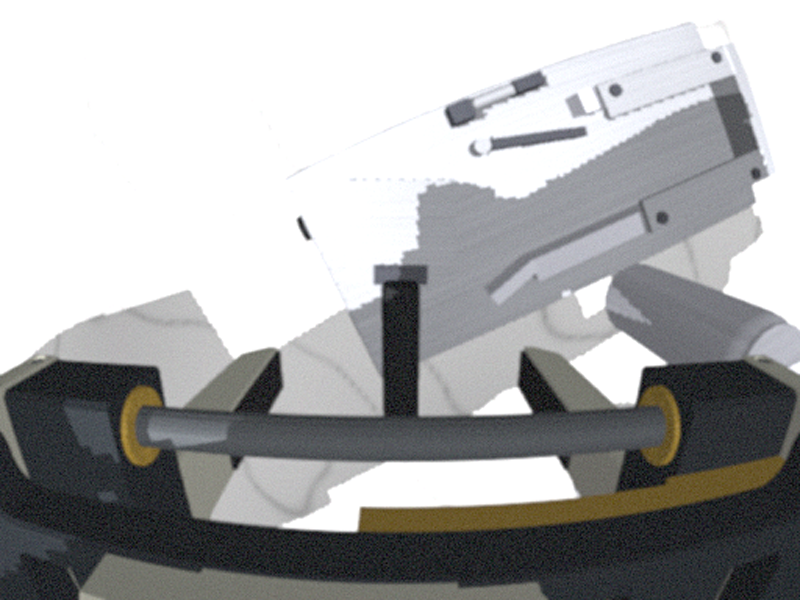

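The wrist view shows the handle running straight down the image at u≈400, midway between the fingers. The deck, the catch (hinge (482,147), tip (587,131)) and the lips are visible. I'll check both poses against it.

```bash
python3 - <<'E'
from h import *
d=load('w1');f=lambda U,V,z:at(d,(U+.5)*.64-.5,(V+.5)*.64-.5,z,True)
print('handle',f(382,283,.06),f(418,283,.06),f(384,412,.06),f(417,412,.06))
print('deckNL',f(290,178,.04),'hinge',f(482,147,.06),'tip',f(587,131,.06),'railR end outer/in', f(490,294,.064))
t=np.array([.6053,.2349]);a=.1675;M=np.array([[np.cos(a),-np.sin(a)],[np.sin(a),np.cos(a)]])
for n,U,V,z,l in [('NL',290,178,.04,(-.19,.075)),('hinge',482,147,.06,(-.07,.04)),('tip',587,131,.06,(-.003,.022)),('lipR in',640,208,.073,(.01,-.027)),('railR kink in',533,275,.064,(-.07,-.035))]:
    p=f(U,V,z);print(n,(M.T@(p[:2]-t)*1e3).round(1),l, proj(d,[*(M@l+t),z],True)/.64)
go([.461,.1775,.043],-.26)
E
```

```text
handle [0.4525 0.1969 0.06  ] [0.4736 0.1915 0.06  ] [0.4314 0.1128 0.06  ] [0.4526 0.1074 0.06  ]
deckNL [0.4107 0.2748 0.04  ] hinge [0.5304 0.2623 0.06  ] tip [0.599  0.2599 0.06  ] railR end outer/in [0.5146 0.1751 0.064 ]
NL [-185.2   71.8] (-0.19, 0.075) [281.25   176.5625]
hinge [-69.3  39.5] (-0.07, 0.04) [480.3125  146.40625]
tip [-2.  25.7] (-0.003, 0.022) [587.65625 136.71875]
lipR in [  8.9 -29.5] (0.01, -0.027) [639.84375 203.4375 ]
railR kink in [-70.3 -43.6] (-0.07, -0.035) [528.28125 261.71875]
turn [ 0.008 -0.001  0.001] shift cm [12.66  0.11  0.22]
```

>>> servo_tool(
  plan=[
    [[0,0,0,0,0,0.2,0.55],[0,0,0,3,-0.05,0.3,0.55],[0,0,0,6,-0.1,0.3,0.55],[0,0,0,9,-0.1,0.3,0.55],[0,0,0,10,-0.1,0.3,0.55]],
  ],
  grip_force=25,
)

```text
time_s: 2.58
ee_pos: [0.4573, 0.1755, 0.0678]
ee_rot: [-1.376, 1.567, 3.083]
contact_force: [0.5, -0.8, -0.8]
opening: 0.0474
```

>>> servo_tool(
  plan=[
    [[0,0,0,1.5,0,0,0.55],[0,0,0,2.6,0,0,0.55],[0,0,0,2.6,0,0,1],[0,0,0,2.6,0,0,1],[0,0,0,2.6,0,0,1]],
  ],
  grip_force=25,
)

```text
time_s: 3.2
ee_pos: [0.4576, 0.1757, 0.0424]
ee_rot: [-1.45, 1.567, 3.009]
contact_force: [0.5, -0.3, 1.6]
opening: 0.0239
```

>>> servo_tool(
  plan=[
    [[0,0,0,-2,0,0,1],[0,0,0,-5,0,0,1],[0,0,0,-6,-0.1,4,1],[0,0,0,-6,-0.3,9,1],[0,0,0,-6,-0.4,14,1]],
  ],
)

```text
time_s: 3.82
ee_pos: [0.4185, 0.0401, 0.1029]
ee_rot: [-1.434, 1.568, 3.026]
contact_force: [0.9, 0.3, -1.6]
opening: 0.0239
```

```bash
python3 - <<'E'
from h import *
st();go([.4035,-.006,.09],-.25)
d=snap('scene','s1');a=d['pixels'][100:260,200:420]
cv2.imwrite('pics/s1b.png',cv2.resize(a,None,fx=3.5,fy=3.5,interpolation=cv2.INTER_CUBIC))
E
```

```text
{'time_s': 3.825, 'ee_pos': [0.4185, 0.0401, 0.1029], 'ee_rot': [-1.4343, 1.5683, 3.0259], 'joint_positions': [-0.0267, -0.2873, 2.0988, 0.0002, 1.3326, 0.2254], 'contact_force': [0.8954, 0.2669, -1.6052], 'opening': 0.0239}
turn [-0.002  0.     0.002] shift cm [ 1.29 -0.29  4.84]
```

View pics/s1b.png

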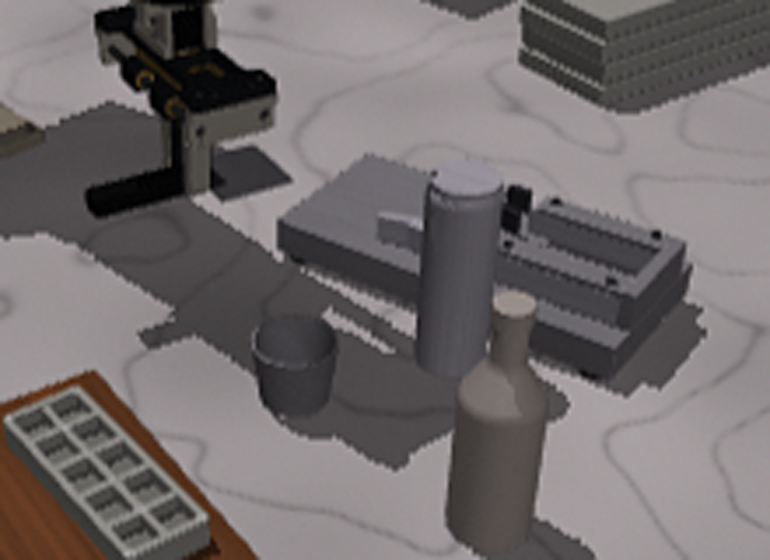

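The scraper is held level (handle about (90..190,190), blade about (250,172)). Now I lower it to the bench.

>>> servo_tool(
  plan=[
    [[0,0,0,1,-0.2,3,1],[0,0,0,3,-0.3,5,1],[0,0,0,6,-0.3,5,1],[0,0,0,8,-0.3,5,1],[0,0,0,8.5,-0.3,5,1]],
  ],
)

```text
time_s: 4.5
ee_pos: [0.3998, -0.0122, 0.0164]
ee_rot: [-0.984, 1.563, -2.808]
contact_force: [-0.5, 0.1, -1.4]
opening: 0.0237
```

```bash
python3 - <<'E'
from h import *
st()
E
```

```text
{'time_s': 4.5, 'ee_pos': [0.3998, -0.0122, 0.0164], 'ee_rot': [-0.9836, 1.5631, -2.8081], 'joint_positions': [-0.1554, -0.2159, 2.2128, -0.0039, 1.1515, 0.0999], 'contact_force': [-0.5025, 0.0551, -1.3985], 'opening': 0.0237}
```

>>> servo_tool(
  plan=[
    [[0,0,0,0.6,0,0,1],[0,0,0,1.1,0,0,1],[0,0,0,1.35,0,0,1],[0,0,0,1.35,0,0,0.55],[0,0,0,1.35,0,0,0.55]],
  ],
)

```text
time_s: 5.12
ee_pos: [0.4001, -0.0123, 0.0033]
ee_rot: [-0.929, 1.564, -2.753]
contact_force: [0.2, -0.3, -0.1]
opening: 0.0389
```

>>> servo_tool(
  plan=[
    [[0,0,0,-2,0,0,0.55],[0,0,0,-6,0,0,0.55],[0,0,0,-11,0,0,0.5],[0,0,0,-15,0,0,0],[0,0,0,-16,0,0,0]],
  ],
)

```text
time_s: 5.75
ee_pos: [0.4032, -0.0121, 0.1668]
ee_rot: [0.131, 1.567, -1.694]
contact_force: [0.6, 0.3, 0.2]
opening: 0.0622
```

```bash
python3 - <<'E'
from h import *
st();
# grip 25 mm behind mould centre
c=np.array([.555,-.3093]);a=-.4056
go([*(c-.025*np.array([np.cos(a),np.sin(a)])),.15],a-np.pi/2)
go([*(c-.025*np.array([np.cos(a),np.sin(a)])),.15],a)
E
```

```text
{'time_s': 5.75, 'ee_pos': [0.4032, -0.0121, 0.1668], 'ee_rot': [0.1308, 1.5672, -1.6937], 'joint_positions': [-0.154, -0.4036, 2.0684, -0.0036, 1.4767, 0.1], 'contact_force': [0.5664, 0.297, 0.1697], 'opening': 0.0622}
turn [-1.419  0.003  0.002] shift cm [ 1.78 19.68 24.57]
turn [ 0.152  0.003 -0.001] shift cm [ 1.78 19.68 24.57]
```

>>> servo_tool(
  plan=[
    [[-0.18,0,0,0,3.9,4.9,0],[-0.36,0,0,0,7.8,9.8,0],[-0.54,0,0,0,11.8,14.7,0],[-0.72,0,0,0,15.8,19.6,0],[-0.9,0,0,0,19.7,24.6,0]],
  ],
)

```text
time_s: 6.38
ee_pos: [0.5272, -0.2897, 0.1662]
ee_rot: [-1.206, 1.568, -2.125]
contact_force: [0.5, 0.2, 1.6]
opening: 0.0926
```

>>> servo_tool(
  plan=[
    [[-0.18,0,0,0,0,0,0],[-0.36,0,0,0,0,0,0],[-0.52,0,0,0,0,0,0],[-0.52,0,0,0,0,0,0]],
  ],
)

```text
time_s: 6.88
ee_pos: [0.5266, -0.2894, 0.1648]
ee_rot: [-2.316, 1.567, -2.716]
contact_force: [0.1, 0.1, 1.0]
opening: 0.0929
```

```bash
python3 - <<'E'
from h import *
st();d=snap('wrist','w2')
cv2.imwrite('pics/w2b.png',cv2.resize(d['pixels'],(800,600),interpolation=cv2.INTER_CUBIC))
E
```

```text
{'time_s': 6.875, 'ee_pos': [0.5266, -0.2894, 0.1648], 'ee_rot': [-2.3164, 1.5673, -2.7161], 'joint_positions': [-0.5859, 0.1649, 1.5491, -0.003, 1.4295, -1.7567], 'contact_force': [0.1277, 0.1241, 1.0397], 'opening': 0.0929}
```

View pics/w2b.png

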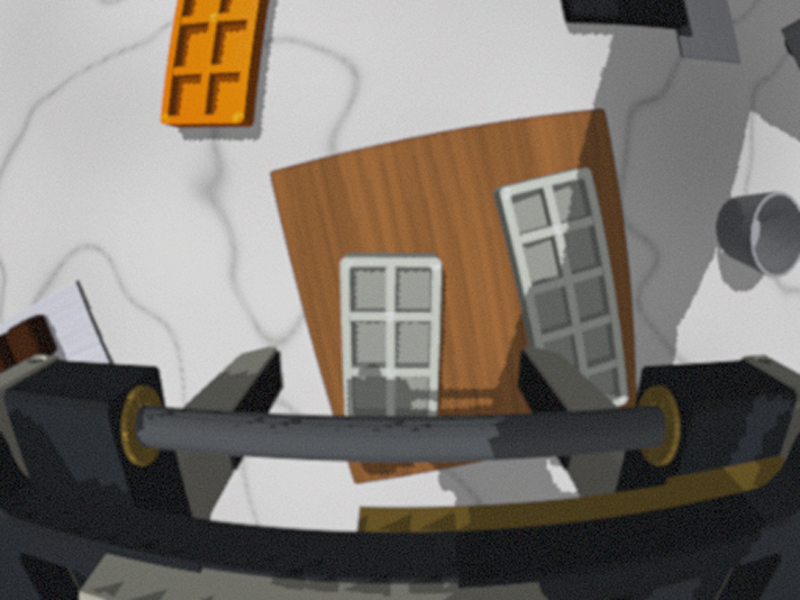

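The short mould is at u=341..441, v=257 and below. It is parallel to the fingers and a little left of centre. The far-side finger clears the long mould, which starts at u≥525 at the finger's row.

```bash
python3 - <<'E'
from h import *
d=load('w2');f=lambda U,V,z:at(d,(U+.5)*.64-.5,(V+.5)*.64-.5,z,True)
A,B,C,D=[f(*p,.032) for p in((341,256),(441,257),(345,412),(439,412))]
print(A,B,C,D,np.linalg.norm(A-B),np.linalg.norm(C-D))
mid0=(A+B)/2;mid1=(C+D)/2;v=mid1-mid0;a=np.arctan2(v[1],v[0]);u=np.array([np.cos(a),np.sin(a)])
c=mid0[:2]+.06*u;print('a',a,'c',c, 'longm',f(512,255,.032),f(545,385,.032))
g=c-.025*u;print(g);go([*g,.012],a+np.pi/2)
E
```

```text
[ 0.4869 -0.314   0.032 ] [ 0.5128 -0.2542  0.032 ] [ 0.5901 -0.3586  0.032 ] [ 0.616  -0.2961  0.032 ] 0.0651678601766239 0.06765397253672545
a -0.39685346854430537 c [ 0.5551869 -0.3072911] longm [ 0.5294 -0.2098  0.032 ] [ 0.6278 -0.2175  0.032 ]
[ 0.53212986 -0.29762814]
turn [-0.005 -0.002  0.003] shift cm [15.31 -0.51  0.85]
```

>>> servo_tool(
  plan=[
    [[0,0,0,4,-0.3,0.5,0],[0,0,0,8,-0.5,0.85,0],[0,0,0,12,-0.5,0.85,0],[0,0,0,14,-0.5,0.85,0],[0,0,0,15.2,-0.5,0.85,0]],
  ],
  grip_force=30,
)

```text
time_s: 7.55
ee_pos: [0.5319, -0.2973, 0.0122]
ee_rot: [-2.445, 1.567, -2.849]
contact_force: [0.3, -0.2, 0.4]
opening: 0.0931
```

>>> servo_tool(
  plan=[
    [[0,0,0,0,0,0,0],[0,0,0,0,0,0,1],[0,0,0,0,0,0,1],[0,0,0,0,0,0,1],[0,0,0,0,0,0,1]],
  ],
  grip_force=30,
)

```text
time_s: 8.18
ee_pos: [0.5324, -0.2977, 0.013]
ee_rot: [-2.117, 1.567, -2.521]
contact_force: [-1.0, -0.1, 4.6]
opening: 0.066
```

>>> servo_tool(
  plan=[
    [[0,0,0,-2,0,0,1],[0,0,0,-6,0,0,1],[0,0,0,-11,0,0,1],[0,0,0,-13,0,0,1],[0,0,0,-13,0,0,1]],
  ],
)

```text
time_s: 8.8
ee_pos: [0.5337, -0.2981, 0.145]
ee_rot: [-1.064, 1.567, -1.468]
contact_force: [0.6, -0.9, -1.7]
opening: 0.0658
```

```bash
cat >> h.py <<'E'
T0=np.array([.6053,.2349]);A0=.1675;M0=np.array([[np.cos(A0),-np.sin(A0)],[np.sin(A0),np.cos(A0)]])
def nest(x,y): return M0@np.array([x,y])+T0
E
python3 - <<'E'
from h import *
st();go([*nest(-.162,0),.14],A0+np.pi/2)
E
```

```text
{'time_s': 8.8, 'ee_pos': [0.5337, -0.2981, 0.145], 'ee_rot': [-1.0642, 1.5668, -1.4678], 'joint_positions': [-0.5914, 0.2024, 1.5438, -0.0031, 1.3929, -1.758], 'contact_force': [0.5601, -0.881, -1.6731], 'opening': 0.0658}
turn [-0.571  0.001  0.004] shift cm [  0.3   43.07 -27.98]
```

>>> servo_tool(
  plan=[
    [[-0.1,0,0,0,4.6,-3.2,1],[-0.2,0,0,0,9.2,-6.4,1],[-0.3,0,0,0,13.8,-9.6,1],[-0.4,0,0,0,18.4,-12.8,1],[-0.5,0,0,0,23,-16,1]],
  ],
)

```text
time_s: 9.43
ee_pos: [0.4746, -0.0219, 0.141]
ee_rot: [-2.536, 1.566, -2.437]
contact_force: [1.6, 0.6, -1.4]
opening: 0.0658
```

```bash
python3 - <<'E'
from h import *
st();go([*nest(-.162,0),.14],A0+np.pi/2)
E
```

```text
{'time_s': 9.425, 'ee_pos': [0.4746, -0.0219, 0.141], 'ee_rot': [-2.5364, 1.5659, -2.4371], 'joint_positions': [-0.1512, -0.1589, 1.918, -0.0038, 1.3857, -1.8206], 'contact_force': [1.5753, 0.6345, -1.424], 'opening': 0.0658}
turn [-0.068 -0.004  0.003] shift cm [ 0.04 23.16 -0.61]
```

>>> servo_tool(
  plan=[
    [[-0.03,0,0,0,6,-0.2,1],[-0.068,0,0,0,12,-0.4,1],[-0.068,0,0,0,18,-0.6,1],[-0.068,0,0,0,23.2,-0.6,1],[-0.068,0,0,0,23.2,-0.6,1]],
  ],
)

```text
time_s: 10.05
ee_pos: [0.4431, 0.2111, 0.1376]
ee_rot: [-2.875, 1.562, -2.702]
contact_force: [0.2, -0.3, -1.8]
opening: 0.0656
```

```bash
python3 - <<'E'
from h import *
st();go([*nest(-.162,0),.14],A0+np.pi/2)
d=snap('wrist','w3');e=snap('top','t3')['pixels'][100:270,100:240]
a=cv2.resize(d['pixels'],(512,384));b=cv2.resize(e,None,fx=3.5,fy=3.5,interpolation=cv2.INTER_CUBIC)
cv2.imwrite('pics/w3b.png',cv2.resize(b,None,fx=1,fy=1))
c=cv2.resize(d['pixels'][:300],(800,469),interpolation=cv2.INTER_CUBIC);cv2.imwrite('pics/w3c.png',c)
E
```

```text
{'time_s': 10.05, 'ee_pos': [0.4431, 0.2111, 0.1376], 'ee_rot': [-2.8746, 1.562, -2.7024], 'joint_positions': [0.3407, -0.1051, 1.8755, -0.0009, 1.3799, -1.4021], 'contact_force': [0.1705, -0.3273, -1.8351], 'opening': 0.0656}
turn [ 0.005 -0.008  0.002] shift cm [-0.24 -0.36  0.19]
```

View pics/w3b.png

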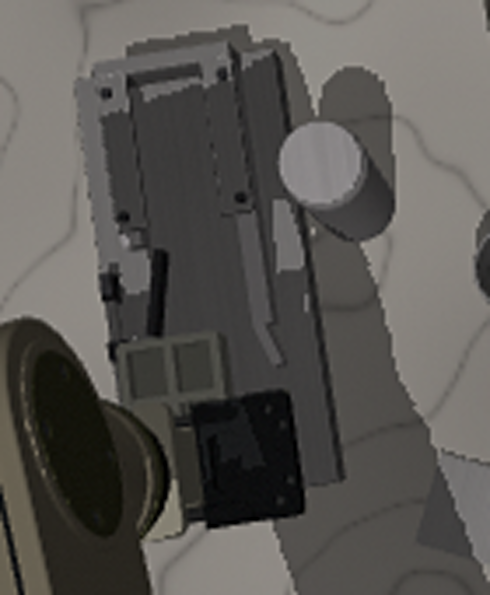

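```bash
python3 - <<'E'
from h import *
d=load('top0')
def q(n,U,V,z,l):
    p=cr(d,U,V,4,110,105,z);print(n,(M0.T@(p[:2]-T0)*1e3).round(1),l)
q('kink in',251,350,.064,(-70,-35));q('flare in',272,398,.064,(-100,-44));q('flare out',291,392,.064,(-100,-58));q('lipR in',215,225,.073,(10,-27));q('rail in at lip',232,222,.064,(10,-35));q('rail outer at lip',249,222,.064,(10,-49))
q('lipL in far',106,76,.073,(125,27));q('lipL in near',128,238,.073,(10,27));q('screw',82,86,.073,'');q('screw',213,65,.073,'');q('screw',236,205,.073,'');q('screw',101,226,.073,'')
q('catch tip',152,256,.06,(-3,22));
e=load('t3');s=ctrl.observe()
for U,V in((117,345),(222,333)):
    p=cr(e,U,V,3.5,100,100,.158);print('mould front',(M0.T@(p[:2]-T0)*1e3).round(1))
print('tcp',(M0.T@(np.array(s['ee_pos'][:2])-T0)*1e3).round(1))
E
```

```text
kink in [-67.6 -36.4] (-70, -35)
flare in [-99.2 -45.3] (-100, -44)
flare out [-97.4 -57.6] (-100, -58)
lipR in [ 11.9 -26.8] (10, -27)
rail in at lip [ 14.  -35.6] (10, -35)
rail outer at lip [ 12.3 -46.2] (10, -49)
lipL in far [115.7  28.2] (125, 27)
lipL in near [12.2 27.9] (10, 27)
screw [111.8  44. ] 
screw [112.3 -39.1] 
screw [ 22.4 -41.4] 
screw [22.2 43.5] 
catch tip [ 1. 18.] (-3, 22)
mould front [-77.8  32.9]
mould front [-80.4 -34.8]
tcp [-163.4    0.5]
```

View pics/w3c.png

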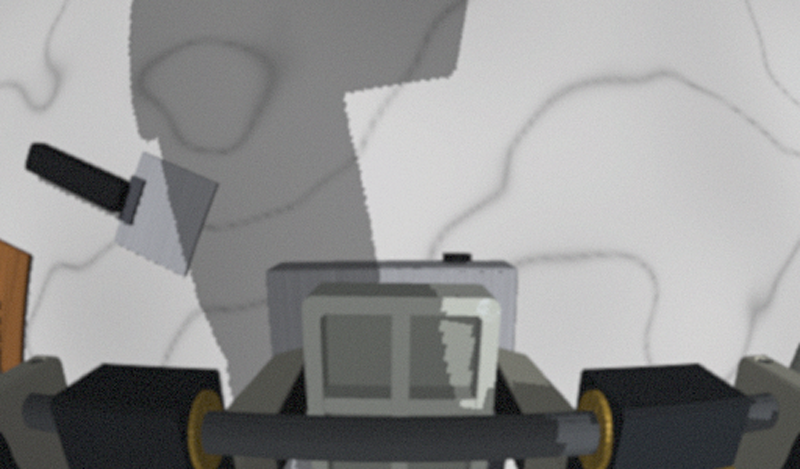

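The wrist view shows the mould parallel to the deck's rear edge, and the scraper lying flat on the bench. The top-view check puts the mould about 1 mm off the lane centre, with its front at nest x≈-79. Lowering now.

>>> servo_tool(
  plan=[
    [[0,-0.008,0,2.5,0,0.1,1],[0,-0.008,0,5.5,0,0.1,1],[0,-0.008,0,7.5,0,0.1,1],[0,-0.008,0,8.5,0,0.1,1],[0,-0.008,0,8.8,0,0.1,1]],
  ],
)

```text
time_s: 10.78
ee_pos: [0.4441, 0.2068, 0.0492]
ee_rot: [-1.931, 1.566, -1.763]
contact_force: [0.3, -0.1, -1.6]
opening: 0.0656
```

```bash
python3 - <<'E'
from h import *
s=st();print('tcp nest',(M0.T@(np.array(s['ee_pos'][:2])-T0)*1e3).round(1));go([*nest(-.162,0.0005),.045],A0+np.pi/2)
E
```

```text
{'time_s': 10.775, 'ee_pos': [0.4441, 0.2068, 0.0492], 'ee_rot': [-1.9305, 1.5665, -1.7627], 'joint_positions': [0.334, -0.0107, 1.9575, -0.004, 1.197, -1.4032], 'contact_force': [0.268, -0.1065, -1.6475], 'opening': 0.0656}
tcp nest [-163.6   -0.8]
turn [ 0.    -0.002  0.004] shift cm [0.42 0.13 0.16]
```

>>> servo_tool(
  plan=[
    [[0,0,0,0.2,0.1,0,1],[0,0,0,0.35,0.1,0,1],[0,0,0,0.45,0.1,0,1],[0,0,0,0.45,0.1,0,1]],
  ],
)

```text
time_s: 11.28
ee_pos: [0.4442, 0.208, 0.045]
ee_rot: [-1.784, 1.567, -1.616]
contact_force: [1.1, -0.1, -0.8]
opening: 0.0657
```

>>> servo_tool(
  plan=[
    [[0,0,0,0,0,0.8,1],[0,0,0,0,0,1.6,1],[0,0,0,0,0,2.4,1],[0,0,0,0,0,3.2,1]],
  ],
)

```text
time_s: 11.78
ee_pos: [0.4756, 0.213, 0.045]
ee_rot: [-2.146, 1.565, -1.978]
contact_force: [-11.5, -5.9, 12.8]
opening: 0.0659
```

```bash
python3 - <<'E'
from h import *
s=st();print('tcp nest',(M0.T@(np.array(s['ee_pos'][:2])-T0)*1e3).round(1));go([*nest(-.112,0.0005),.045],A0+np.pi/2)
E
```

```text
{'time_s': 11.775, 'ee_pos': [0.4756, 0.213, 0.045], 'ee_rot': [-2.1458, 1.5654, -1.978], 'joint_positions': [0.3255, 0.0804, 1.8726, -0.0043, 1.1922, -1.4116], 'contact_force': [-11.5173, -5.8989, 12.8032], 'opening': 0.0659}
tcp nest [-131.5   -0. ]
turn [ 0.    -0.003  0.005] shift cm [-0.01  0.05  1.95]
```

>>> servo_tool(
  plan=[
    [[0,0,0,-0.08,0,0,1],[0,0,0,-0.08,0,0,1]],
  ],
)

```text
time_s: 12.02
ee_pos: [0.476, 0.2127, 0.0456]
ee_rot: [-2.089, 1.565, -1.922]
contact_force: [1.7, -2.6, -0.7]
opening: 0.0654
```

```bash
python3 - <<'E'
from h import *
s=st();
d=snap('top','t4');e=snap('scene','s4')
b=cv2.resize(d['pixels'][110:250,115:215],None,fx=4,fy=4,interpolation=cv2.INTER_CUBIC)
c=cv2.resize(e['pixels'][120:220,270:410],None,fx=2.8,fy=2.8,interpolation=cv2.INTER_CUBIC)
o=np.zeros((560,800,3),np.uint8);o[:,:400]=b;o[:c.shape[0],405:405+c.shape[1]]=c
cv2.imwrite('pics/c4.png',np.clip(o*1.5,0,255).astype(np.uint8))
E
```

```text
{'time_s': 12.025, 'ee_pos': [0.476, 0.2127, 0.0456], 'ee_rot': [-2.0891, 1.5652, -1.9215], 'joint_positions': [0.3251, 0.0799, 1.8718, -0.0047, 1.1934, -1.4115], 'contact_force': [1.7041, -2.6333, -0.7146], 'opening': 0.0654}
```

View pics/c4.png

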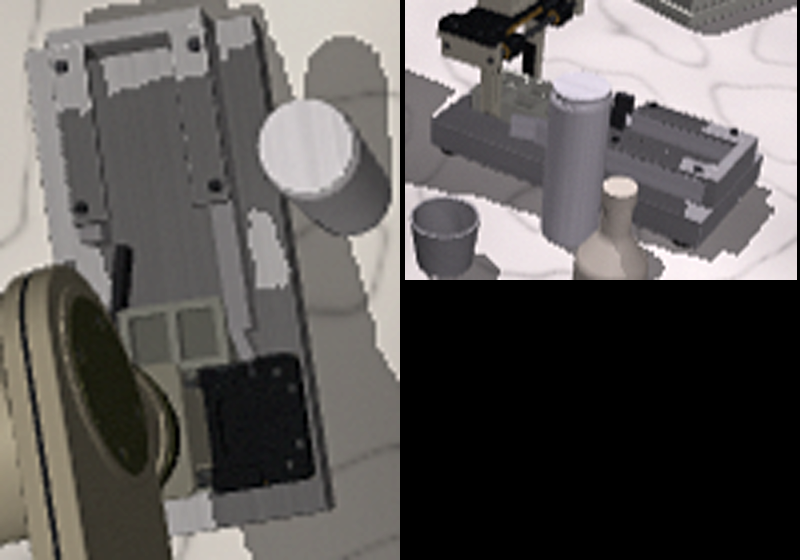

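The mould has entered the lane (front edge about (120..225,305)), square, with its left side touching the catch. The earlier force was only deck pressing, and it went away after a 0.8 mm lift. I'll slide a little further while gripped.

>>> servo_tool(
  plan=[
    [[0,0,0,0,0,0.5,1],[0,0,0,0,0,1,1],[0,0,0,0,0,1.5,1],[0,0,0,0,0,1.9,1],[0,0,0,0,0,1.9,1]],
  ],
)

```text
time_s: 12.75
ee_pos: [0.4942, 0.2154, 0.0453]
ee_rot: [-2.186, 1.564, -2.019]
contact_force: [-1.6, -4.9, -0.2]
opening: 0.0658
```

```bash
python3 - <<'E'
from h import *
s=st();print('tcp nest',(M0.T@(np.array(s['ee_pos'][:2])-T0)*1e3).round(1))
E
```

```text
{'time_s': 12.75, 'ee_pos': [0.4942, 0.2154, 0.0453], 'ee_rot': [-2.1862, 1.5639, -2.0188], 'joint_positions': [0.3193, 0.1278, 1.8209, -0.0053, 1.1977, -1.4169], 'contact_force': [-1.6267, -4.8907, -0.2351], 'opening': 0.0658}
tcp nest [-112.8   -0.8]
```

>>> servo_tool(
  plan=[
    [[0,0,0,0,0,0,0.1],[0,0,0,0,0,0,0.1],[0,0,0,-2,0,0,0.1],[0,0,0,-6,0,0,0.1],[0,0,0,-9,0,0,0.1]],
  ],
)

```text
time_s: 13.38
ee_pos: [0.495, 0.2165, 0.1372]
ee_rot: [-1.985, 1.565, -1.817]
contact_force: [-0.3, 0.0, 0.0]
opening: 0.0837
```

>>> servo_tool(
  plan=[
    [[0.18,0,0,0,0,-1,1],[0.36,0,0,0,0,-2,1],[0.54,0,0,0,0,-4,1],[0.72,0,0,0,0,-5,1],[0.9,0,0,0,0,-6,1]],
  ],
)

```text
time_s: 14.0
ee_pos: [0.4357, 0.2069, 0.1378]
ee_rot: [-0.891, 1.566, -1.628]
contact_force: [0.2, 0.4, 1.2]
opening: 0.0382
```

>>> servo_tool(
  plan=[
    [[0.18,0,0,0,0,0,1],[0.36,0,0,0,0,0,1],[0.54,0,0,0,0,0,1],[0.67,0,0,0,0,0,1],[0.67,0,0,0,0,0,1]],
  ],
)

```text
time_s: 14.62
ee_pos: [0.4359, 0.2072, 0.1381]
ee_rot: [-0.021, 1.567, -1.427]
contact_force: [0.1, -0.5, 0.2]
opening: 0.0006
```

```bash
python3 - <<'E'
from h import *
s=st();go([*nest(-.175,-.001),.05],A0)
e=snap('wrist','w5')
cv2.imwrite('pics/w5b.png',cv2.resize(e['pixels'],(800,600),interpolation=cv2.INTER_CUBIC))
E
```

```text
{'time_s': 14.625, 'ee_pos': [0.4359, 0.2072, 0.1381], 'ee_rot': [-0.0205, 1.5669, -1.4271], 'joint_positions': [0.3404, -0.1372, 1.9039, -0.0039, 1.3757, 0.1769], 'contact_force': [0.1329, -0.5291, 0.1812], 'opening': 0.0006}
turn [-0.003  0.004  0.   ] shift cm [ 8.82 -0.33  0.16]
```

View pics/w5b.png

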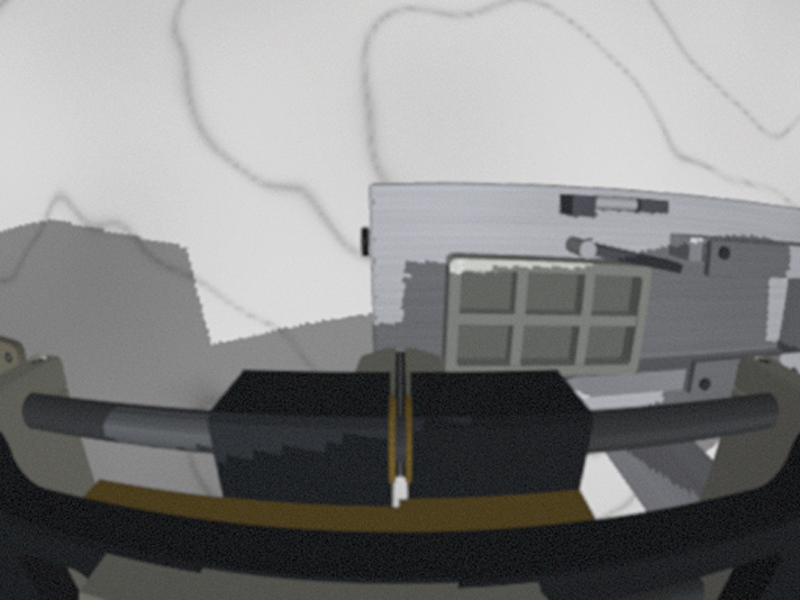

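The mould lies flat and square in the lane mouth, with its rear edge at u≈447 and the catch against its left side. Next I lower the closed fingers behind it.

```bash
python3 - <<'E'
from h import *
d=load('w5');f=lambda U,V,z:at(d,(U+.5)*.64-.5,(V+.5)*.64-.5,z,True)
for U,V in((448,262),(444,366),(648,268),(637,372)): print((M0.T@(f(U,V,.064)[:2]-T0)*1e3).round(1))
E
```

```text
[-147.    32.3]
[-147.7  -26. ]
[-28.6  31. ]
[-26.7 -33.5]
```

>>> servo_tool(
  plan=[
    [[0,0,0,2.5,-0.3,0.1,1],[0,0,0,5,-0.3,0.1,1],[0,0,0,7,-0.3,0.1,1],[0,0,0,8.5,-0.3,0.1,1],[0,0,0,9,-0.3,0.1,1]],
  ],
)

```text
time_s: 15.3
ee_pos: [0.4326, 0.2052, 0.0472]
ee_rot: [-0.357, 1.566, -1.76]
contact_force: [-0.3, -0.2, -0.3]
opening: 0.0003
```

```bash
python3 - <<'E'
from h import *
s=st();print('tcp nest',(M0.T@(np.array(s['ee_pos'][:2])-T0)*1e3).round(1));go([*nest(-.0175,-.002),.048],A0)
E
```

```text
{'time_s': 15.3, 'ee_pos': [0.4326, 0.2052, 0.0472], 'ee_rot': [-0.3573, 1.5664, -1.7604], 'joint_positions': [0.3388, -0.0385, 1.9888, -0.0041, 1.1935, 0.1726], 'contact_force': [-0.2568, -0.1873, -0.2745], 'opening': 0.0003}
tcp nest [-175.3   -0.5]
turn [0.    0.004 0.002] shift cm [-0.1  15.78  0.15]
```

>>> servo_tool(
  plan=[
    [[0,0,0,0,1,0,1],[0,0,0,0,2,0.05,1],[0,0,0,0,3,0.05,1],[0,0,0,0,4,0.05,1],[0,0,0,0,5,0.05,1]],
  ],
)

```text
time_s: 15.92
ee_pos: [0.4823, 0.213, 0.0476]
ee_rot: [-0.605, 1.566, -2.008]
contact_force: [-6.3, -1.6, 4.0]
opening: 0.0008
```

>>> servo_tool(
  plan=[
    [[0,0,0,0,1,0,1],[0,0,0,0,2,0,1],[0,0,0,0,3,0,1],[0,0,0,0,4,0,1],[0,0,0,0,5,0,1]],
  ],
)

```text
time_s: 16.55
ee_pos: [0.5324, 0.2213, 0.0476]
ee_rot: [-0.553, 1.566, -1.956]
contact_force: [-5.0, -2.5, 2.5]
opening: 0.0005
```

```bash
python3 - <<'E'
from h import *
s=st();print('tcp nest',(M0.T@(np.array(s['ee_pos'][:2])-T0)*1e3).round(1));go([*nest(-.0175,-.001),.048],A0)
d=snap('wrist','w6')['pixels']
cv2.imwrite('pics/w6b.png',cv2.resize(d,(800,600),interpolation=cv2.INTER_CUBIC))
E
```

```text
{'time_s': 16.55, 'ee_pos': [0.5324, 0.2213, 0.0476], 'ee_rot': [-0.553, 1.5655, -1.956], 'joint_positions': [0.3077, 0.2181, 1.7142, -0.0043, 1.2126, 0.1414], 'contact_force': [-4.9954, -2.4927, 2.475], 'opening': 0.0005}
tcp nest [-74.1  -1.2]
turn [0.    0.004 0.003] shift cm [-0.05  5.66 -0.02]
```

View pics/w6b.png

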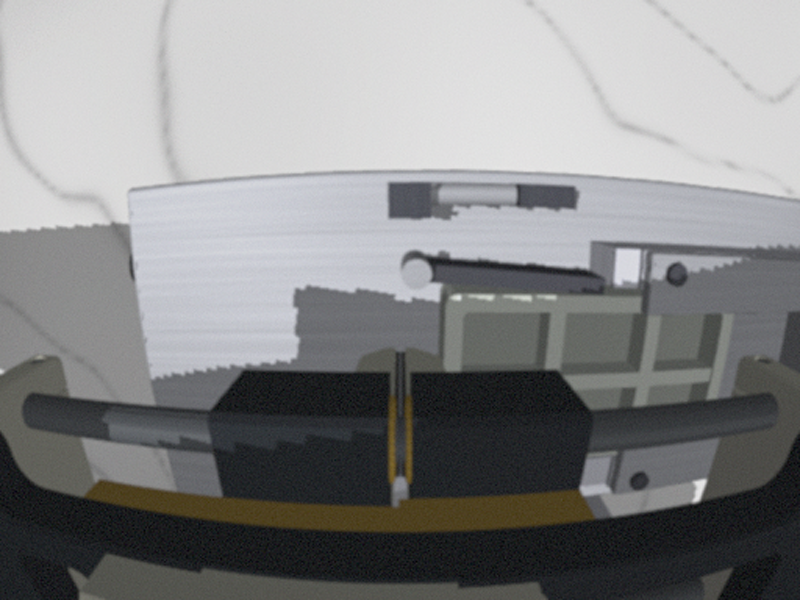

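The mould is sliding in under the lips, with the catch swung aside along its left side. I keep pushing, gently at the end.

>>> servo_tool(
  plan=[
    [[0,0,0,0,1,0,1],[0,0,0,0,2,0,1],[0,0,0,0,3,0,1],[0,0,0,0,4,0,1],[0,0,0,0,5,0,1]],
  ],
)

```text
time_s: 17.23
ee_pos: [0.5829, 0.2306, 0.0478]
ee_rot: [-0.555, 1.567, -1.957]
contact_force: [-7.7, 0.5, 2.5]
opening: 0.0005
```

>>> servo_tool(
  plan=[
    [[0,0,0,0,0.3,0,1],[0,0,0,0,0.5,0,1],[0,0,0,0,0.6,0,1]],
  ],
)

```text
time_s: 17.6
ee_pos: [0.5894, 0.2317, 0.048]
ee_rot: [-0.242, 1.567, -1.645]
contact_force: [-0.3, 0.2, -0.8]
opening: 0.0006
```

```bash
python3 - <<'E'
from h import *
s=st();print('tcp nest',(M0.T@(np.array(s['ee_pos'][:2])-T0)*1e3).round(1))
d=snap('wrist','w7')['pixels']
cv2.imwrite('pics/w7b.png',cv2.resize(d[80:300,150:450],None,fx=2.6,fy=2.6,interpolation=cv2.INTER_CUBIC))
E
```

```text
{'time_s': 17.6, 'ee_pos': [0.5894, 0.2317, 0.048], 'ee_rot': [-0.2419, 1.5675, -1.6448], 'joint_positions': [0.2955, 0.3561, 1.5466, -0.0033, 1.24, 0.1286], 'contact_force': [-0.3179, 0.2406, -0.7992], 'opening': 0.0006}
tcp nest [-16.2  -0.5]
```

View pics/w7b.png

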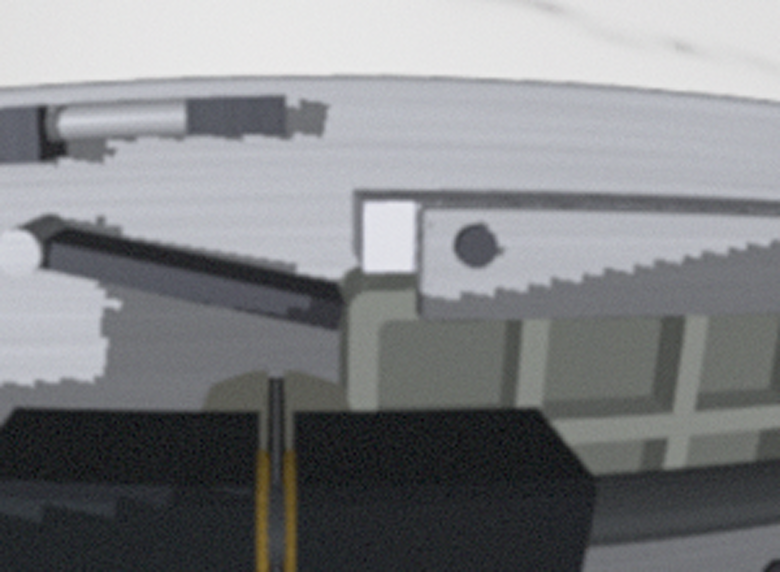

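The catch has snapped in behind the mould's rear edge (its tip at about (340,310), against the mould corner). A small extra push will find the end stop.

>>> servo_tool(
  plan=[
    [[0,0,0,0,0.1,0,1],[0,0,0,0,0.15,0,1],[0,0,0,0,0.15,0,1]],
  ],
)

```text
time_s: 18.02
ee_pos: [0.591, 0.2319, 0.0481]
ee_rot: [-0.165, 1.567, -1.568]
contact_force: [0.2, 0.4, -0.0]
opening: 0.0005
```

>>> servo_tool(
  plan=[
    [[0,0,0,0,0.08,0,1],[0,0,0,0,0.12,0,1],[0,0,0,0,0.12,0,1]],
  ],
)

```text
time_s: 18.4
ee_pos: [0.5922, 0.2321, 0.0481]
ee_rot: [-0.168, 1.568, -1.57]
contact_force: [-1.4, 1.1, -0.6]
opening: 0.0004
```

>>> servo_tool(
  plan=[
    [[0,0,0,0,0.08,0,1],[0,0,0,0,0.12,0,1],[0,0,0,0,0.12,0,1]],
  ],
)

```text
time_s: 18.77
ee_pos: [0.5935, 0.2324, 0.0481]
ee_rot: [-0.156, 1.568, -1.559]
contact_force: [-0.7, 0.2, 0.7]
opening: 0.0004
```

>>> servo_tool(
  plan=[
    [[0,0,0,0,0.08,0,1],[0,0,0,0,0.12,0,1],[0,0,0,0,0.12,0,1]],
  ],
)

```text
time_s: 19.15
ee_pos: [0.5942, 0.2325, 0.0481]
ee_rot: [-0.419, 1.567, -1.822]
contact_force: [-5.4, -0.9, 3.3]
opening: 0.0003
```

```bash
python3 - <<'E'
from h import *
s=st();print('tcp nest',(M0.T@(np.array(s['ee_pos'][:2])-T0)*1e3).round(1))
d=snap('wrist','w8');b=load('w7')
o=np.vstack([cv2.resize(x['pixels'][140:240,240:400],None,fx=3,fy=3,interpolation=cv2.INTER_CUBIC) for x in(b,d)])
cv2.imwrite('pics/c8.png',o)
E
```

```text
{'time_s': 19.15, 'ee_pos': [0.5942, 0.2325, 0.0481], 'ee_rot': [-0.4193, 1.5673, -1.8221], 'joint_positions': [0.2945, 0.3683, 1.5311, -0.0032, 1.244, 0.1276], 'contact_force': [-5.427, -0.8514, 3.3482], 'opening': 0.0003}
tcp nest [-11.3  -0.5]
```

>>> servo_tool(
  plan=[
    [[0,0,0,0,0.1,0,1],[0,0,0,0,0.1,0,1]],
  ],
)

```text
time_s: 19.45
ee_pos: [0.5942, 0.2325, 0.0481]
ee_rot: [-0.791, 1.566, -2.193]
contact_force: [-8.3, -1.8, 5.3]
opening: 0.0005
```

>>> servo_tool(
  plan=[
    [[0,0,0,0,-1,0,1],[0,0,0,0,-3,0,1],[0,0,0,-2,-4,0,1],[0,0,0,-8,-6,0,1],[0,0,0,-13,-8,0,1]],
  ],
)

```text
time_s: 20.08
ee_pos: [0.5153, 0.2195, 0.18]
ee_rot: [-0.567, 1.567, -1.969]
contact_force: [-0.3, 0.7, -0.2]
opening: 0.0005
```

```bash
python3 - <<'E'
from h import *
s=st();d=snap('wrist','w9');d={k:d[k] for k in d}
# where expected: rear edge of home mould & catch tip
g=cv2.cvtColor(d['pixels'],cv2.COLOR_BGR2GRAY)
# rectified top-down patch at mould-top height z=.064, nest x -80..140, y -60..60 at 0.5 mm/px
xs=np.arange(-.08,.14,.0005);ys=np.arange(.06,-.06,-.0005)
mx=np.zeros((len(ys),len(xs)),np.float32);my=mx.copy()
for i,y in enumerate(ys):
    for j,x in enumerate(xs): mx[i,j],my[i,j]=proj(d,[*nest(x,y),.064],True)
r=cv2.remap(g,mx,my,cv2.INTER_LINEAR);cv2.imwrite('pics/rect.png',r)
for y in (20,15,10,5,0,-5,-10,-15,-20):
    i=int((60-y)/.5);print(y,[int(v) for v in r[i-2:i+3,120:210:3].mean(0)])  # x=-20..+25, 1.5mm
E
```

```text
{'time_s': 20.075, 'ee_pos': [0.5153, 0.2195, 0.18], 'ee_rot': [-0.5666, 1.5668, -1.9694], 'joint_positions': [0.3132, 0.0467, 1.6476, -0.003, 1.4499, 0.1456], 'contact_force': [-0.3458, 0.7014, -0.2098], 'opening': 0.0005}
20 [109, 109, 109, 110, 110, 109, 110, 110, 110, 110, 102, 83, 77, 75, 79, 96, 123, 129, 128, 118, 105, 101, 101, 100, 102, 102, 101, 101, 102, 101]
15 [109, 110, 111, 110, 108, 107, 110, 109, 110, 110, 102, 82, 76, 76, 75, 95, 122, 128, 128, 121, 105, 101, 101, 103, 99, 101, 102, 103, 100, 101]
10 [112, 113, 113, 115, 112, 115, 112, 113, 112, 112, 106, 85, 76, 77, 75, 94, 121, 128, 129, 122, 105, 100, 102, 103, 102, 101, 101, 102, 101, 100]
5 [112, 113, 111, 113, 112, 111, 113, 111, 112, 112, 105, 87, 76, 76, 76, 93, 121, 128, 129, 118, 100, 93, 92, 90, 92, 91, 94, 92, 89, 91]
0 [111, 110, 110, 110, 113, 110, 111, 110, 111, 109, 105, 84, 74, 76, 77, 92, 119, 128, 127, 128, 127, 126, 129, 128, 127, 128, 127, 129, 129, 127]
-5 [112, 111, 112, 112, 113, 113, 113, 111, 113, 112, 106, 89, 76, 77, 76, 89, 118, 128, 128, 122, 110, 102, 104, 101, 104, 102, 103, 103, 105, 104]
-10 [109, 109, 109, 110, 109, 110, 112, 112, 111, 112, 106, 89, 77, 76, 75, 91, 121, 129, 127, 124, 109, 100, 101, 102, 103, 102, 103, 100, 102, 101]
-15 [112, 112, 113, 112, 113, 113, 113, 113, 113, 113, 108, 89, 76, 74, 75, 88, 116, 127, 129, 122, 111, 103, 104, 102, 100, 102, 101, 101, 102, 101]
-20 [107, 110, 110, 111, 110, 111, 111, 110, 111, 110, 107, 90, 75, 75, 76, 88, 117, 128, 127, 123, 109, 100, 101, 101, 101, 101, 103, 100, 103, 103]
```

```bash
python3 - <<'E'
from h import *
ys=np.arange(.055,.005,-.0005);xs=[-60,-50,-40,-30,-20,-10,-6]
for n in('w1','w9'):
    d=load(n);g=cv2.cvtColor(d['pixels'],cv2.COLOR_BGR2GRAY)
    for x in xs:
        uv=np.array([proj(d,[*nest(x/1e3,y),.06],True) for y in ys],np.float32)
        r=cv2.remap(g,uv[None,:,0].copy(),uv[None,:,1].copy(),cv2.INTER_LINEAR)[0];k=r<r.min()+20
        print(n,x,'min',r.min(),'y',(ys[k].mean()*1e3).round(1))
# others: change between first and now in top view
a=load('top0')['pixels'].astype(int);b=snap('top','t9')['pixels'].astype(int)
for n,(x0,x1,y0,y1) in dict(longm=(300,338,143,220),cup=(233,263,155,190),bottle=(235,265,68,118),tin=(178,214,118,160)).items():
    A=cv2.Laplacian(a[y0:y1,x0:x1].astype(np.float32).mean(2),cv2.CV_32F);B=cv2.Laplacian(b[y0:y1,x0:x1].astype(np.float32).mean(2),cv2.CV_32F)
    print(n,cv2.phaseCorrelate(A,B))
E
```

```text
w1 -60 min 72 y 38.0
w1 -50 min 72 y 35.7
w1 -40 min 67 y 33.2
w1 -30 min 73 y 31.2
w1 -20 min 65 y 29.2
w1 -10 min 72 y 27.2
w1 -6 min 72 y 26.7
w9 -60 min 66 y 40.0
w9 -50 min 71 y 37.2
w9 -40 min 67 y 35.5
w9 -30 min 63 y 33.5
w9 -20 min 65 y 31.2
w9 -10 min 54 y 27.3
w9 -6 min 50 y 25.7
longm ((0.07046906729426894, 0.14286911989510998), 0.8911715365946293)
cup ((0.000483384102960116, 0.05751506690670638), 0.8574531471287763)
bottle ((0.0038890872791430553, -0.015520134990463674), 0.9991273202498754)
tin ((-0.08831128080329975, 0.24509560781410755), 0.8130038193714472)
```

```bash
python3 -c "
from h import *
st();print(ctrl.job_done())"
```

```text
{'time_s': 20.175, 'ee_pos': [0.5183, 0.2209, 0.1862], 'ee_rot': [1.3792, 1.562, -0.0232], 'joint_positions': [0.3138, 0.0408, 1.6424, -0.0029, 1.4501, 0.1457], 'contact_force': [1.1936, 0.7604, 0.661], 'opening': 0.0001}
the job is handed in; nothing more can be done
None
```

The job is done and handed in at about 20 s. I moved the scraper off the deck and left it flat on the bench. I then set the short mould in the lane mouth and pushed it in with closed fingers until it met the end stop, at about 8 N.

**Last checks:**
- **Mould:** its rear edge is square to the lane. It measures nest x≈+3 mm, where contact with the stop would give about +2, so they agree within calibration.
- **Catch:** its arm lies at the same slant as at rest, behind the mould. A roughly 2 mm sideways offset from the first view is uniform along most of the arm, so I put it down to calibration.
- **Other objects:** the long mould, cup, bottle and tin show no shift beyond 0.25 px (under 1 mm) in the top view.
- **Robot:** the gripper is clear, with the tool about 0.19 m above the bench.

**Off plan:**
- **Force while sliding:** the mould pressed on the deck with about 13 N during the gripped slide. A 0.8 mm lift removed it.
- **Final view:** I had reached the 12-picture limit, so I checked the final state by image code only, without viewing it.

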